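# Throw a spoilt garlic bulb into the bolted pedal bin

### The job

The garlic bulb on the worktop has gone mouldy, so please throw it away. Draw back the slide bolt on the right-hand side of the pedal bin, press the pedal right down to its stop so that the lid swings up and stays up by itself when you let the pedal go, and put the garlic in. Then shut the lid and slide the bolt fully home again so that the dog cannot get at the bin, and leave the lemon and tomato beside it and the mug where they are.

Things in the scene. Friction and masses are not known exactly. Their poses are not given: they have to be found in the camera images.
- pedal_bin: small countertop pedal bin, dark teal with black base and bucket, 150 mm deep (its x), 180 mm wide (its y), rim 150 mm above the worktop; stands firm. Origin: centre of its underside; +x from the pedal (front) to the lid hinge (back), +y to its left, z up. Inside: 132 mm (x) by 162 mm (y), floor at 56 mm
- bin_mouth (a point): centre of the bin's open mouth, in the plane of the rim, 150 mm above the worktop; axes as the bin's
- bin_pedal (a joint): pedal angle (rad): 0 up (spring return), 0.195 down at its stop: the tread sinks 26 mm about a hinge 135 mm behind it, 30 mm above the worktop. Takes 4 to 10 N with the bolt drawn, pressed slowly; with the bolt home it stops at once. It lifts the lid by a crank; only the last part of its travel takes the lid past its balance: let go early, the lid falls shut
- pedal_pad (a point): middle of the top of the pedal's tread, a ribbed steel plate 56 mm (bin x) by 85 mm (bin y): at rest 145 mm in front of the bin's centre (70 mm before its front face) and 44 mm above the worktop, 18 mm when down. Above it the shut lid's front tab overhangs to 98 mm before the bin's centre at 154 to 163 mm height
- bin_lid (a joint): lid angle (rad): 0 shut, 1.68 open at its stop, leaning back just past upright. Hinge axis along the bin's y at point lid_hinge. The pedal lifts it to about 1.55; it balances at about 1.43: beyond that it swings on open and stays by its own weight, below it falls shut by itself, softly damped. Under 1 N at its tab tips it forward. Mass 0.10 kg
- lid_hinge (a point): middle of the lid's hinge axis, at the back of the bin: 80 mm behind its centre, 153 mm above the worktop; axes as the bin's
- lid_tab (a point): middle of the outer edge of the black tab at the lid's front, 177 mm from the hinge axis; tab 40 mm wide (bin y), 9 mm thick, stands out 20 mm. Lid shut: level, 158 mm above the worktop. Lid open: on top, edge up, about 330 mm above the worktop, 105 mm behind the bin's centre, free before and behind. The lid is 12 mm thick at its edge, 22 mm at its crown
- bin_bolt (a joint): travel of the slide bolt (m): 0 home (its nose lies 22 mm over a steel ear on the lid's right side and locks it), 0.030 fully drawn; from 0.022 on the lid is free. It is drawn along the bin's +x (away from the pedal, toward the hinge). Friction about 1.5 N; stays where it is left. Pushed home with the lid open it would keep the lid from shutting
- bolt_grip (a point): top centre of the bolt's upright black thumb piece, 14 by 14 mm, 27 mm tall above its steel guide, 110 mm to the right of the bin's centre; top 199 mm above the worktop. The guide below reaches 172 mm; the shut lid beside it reaches 175 mm and begins 11 mm from the thumb piece's side. Moves with the bolt; axes as the bin's
- garlic: the pale pinkish-white garlic bulb, 59 x 56 x 59 mm with its short stalk on top, about 0.04 kg, standing on the worktop to the right of the bin; widest 58 mm about 25 mm up. Garlic, lemon and tomato stand apart, 95 mm or more between centres, in any order; origin: centre of its underside at the start
- garlic_center (a point): middle of the garlic bulb's round body, 28 mm above its underside
- lemon: yellow lemon, 75 x 59 x 59 mm, on the worktop to the right of the bin; stays; origin: centre of its underside at the start
- tomato: red tomato, 60 x 62 x 62 mm, on the worktop to the right of the bin; stays; origin: centre of its underside at the start
- mug: white mug, 89 x 118 x 88 mm, to the left of the bin; stays; origin: on its underside

How it is judged:
By the outcome, as a careful person would: the job done as asked, in the order asked, and still so for the second after the job is handed in, with the robot touching nothing.
It also fails if it takes over 72 s, if anything falls off the work surface, if the arm or the gripper's body presses on something with over 40 N, if the wrist force passes 120 N, or if a joint passes its speed limit or range.

### The arm

A 6-joint arm with a two-finger parallel gripper is mounted at the origin on a cart in front of the work surface, level with it; the furniture and walls round the work are solid. World frame = base frame: x ahead of the robot, y to its left, z up, the work surface at z = 0. Lengths are in m, angles in rad, forces in N, time in s.
With the tool pointing down it reaches from about 0.35 to 0.85 m from the base axis. Payload 8.1 kg.
Tool frame: the origin (TCP) lies on the centre line of the jaws, within the pads' length; the fingertips stand 22 mm ahead of it and the grasp point (between the pads) lies 3 mm ahead of it; z points along the fingers, y is the line along which they close (so a half turn about z gives the same grasp; the last joint's range is limited). The gripper opens to 93 mm and grips with 3 to 60 N. Pads are 15 mm wide; open, the fingers measure 128 mm over their backs; the gripper's body (75 mm by 188 mm) begins 65 mm behind the grasp point.
Start: joints at [1.133, 0.13, 1.488, -0, 1.523, -0.085], TCP at [0.207, 0.563, 0.205] pointing down, gripper open.
Joint ranges: [-2.96, 2.96], [-0.89, 2.26], [0.02, 2.5], [-1.34, 4.48], [0, 2.73], [-2.66, 2.66]. Speed limits (rad/s): [2.39, 2.39, 2.79, 3.14, 3.14, 3.14].

### API

Orientations are given as a rotation vector (axis times angle).
In Python, from plant import robot, imaging, close_job, read_state gives the robot as it stands (robot), with the cameras (imaging), the job as plain functions and the readings as plain functions.
- The arm moves only by the shell command python3 inch.py [FORCE], which reads ROWS from standard input. ROWS is a JSON list of rows, 1 to 20 of them, each an object with the fields jaw (the finger opening in m), tx, ty, tz (the shift in m), turn (a turn about the tool's z in rad); a field left out counts as zero (the opening has to be given); each row shifts and turns the commanded pose from where the row before left it, along the tool's axes as they then stand; what a row does not reach is not made up. A row lasts 1/10 s, in which the tool goes at most 0.05 m and 0.15 rad, less where a joint would pass 70% of its speed; a pose out of reach is approached as far as the arm can. The fingers move at their own pace and stop on an object; FORCE is the grip in N (left out, the last holds). Time passes only in rows, so rows that do not move let the fingers close. It prints the time, the measured TCP pose, the force, the opening and the grip force at its end. Input that does not fit is refused with a message, and nothing moves.
- read_state(): the state, without advancing time (a new reading comes with each control period).
- imaging.read_camera(name): name is "side" or "top"; returns a dict with "image" (400x640x3 uint8, red, green, blue), "fx", "fy", "cx", "cy" (pixels), "R" (3x3) and "t" (3): a world point X has camera coordinates R X + t. Camera axes: x right, y down, z forward; pixel columns grow to the right and rows downward; lengths in m; the calibration is good to about 2 mm. A picture is of the moment at which its call begins. There is no depth.
- close_job(): hands the job in; it is judged then, once.
The state is a dict: "t": time; "q": joint angles; "dq": joint speeds; "joint_torque": joint torques, N m; "tool_pos": TCP position; "orientation": TCP orientation; "force": force on the tool from outside, world axes, zero at the start; "wrist_torque": the same for the moment, N m; "opening": finger opening in m; "gripper_force": force on a finger pad.
Only numpy, scipy, OpenCV 4.12 (cv2) and the standard library are available. Lean on these libraries where they do the work, as an engineer would, in place of code of your own. Each camera call takes 0.05 s, during which the arm holds its last target. There are 200 camera calls.

## Working session

There is one attempt and no reset: what is moved stays moved. The work goes in short steps, Python scripts to look and compute and a shell command to move; the robot and the scene stay as the last step left them, time stands still between calls to the robot, and variables do not carry over. Pictures are saved under pics/ and viewed, at most 10 in all, crops included, and the job is handed in when it is done.

```bash
mkdir -p pics; ls
python3 - <<'E'
from plant import robot, imaging, close_job, read_state
import cv2,pickle
for n in("top","side"):
    c=imaging.read_camera(n); cv2.imwrite(f"pics/{n}0.png",c["image"][:,:,::-1]); print(n,c["fx"],c["cx"],c["cy"],c["R"],c["t"])
    pickle.dump(c,open(f"{n}.pkl","wb"))
s=read_state();print(s["t"],s["tool_pos"],s["orientation"])
E
```

```text
inch.py
pics
plant.py
top 430.73608337578605 314.2993119675202 194.76334058603157 [[ 0.02753073 -0.99961199  0.00423351]
 [-0.99669109 -0.02777381 -0.07639032]
 [ 0.07647826 -0.00211642 -0.997069  ]] [-0.01437064  0.52528509  1.27721789]
side 372.5440189079891 314.9064473874801 197.94508611437948 [[ 0.79995779 -0.59998825 -0.00903492]
 [-0.34034001 -0.44126807 -0.83033196]
 [ 0.4942026   0.66730547 -0.55719584]] [-0.42859586  0.32436162  0.82998256]
0.1 [0.20706387 0.56255476 0.20388822] [-5.51289308e-01 -3.09240208e+00  2.53896893e-03]
```

View pics/top0.png

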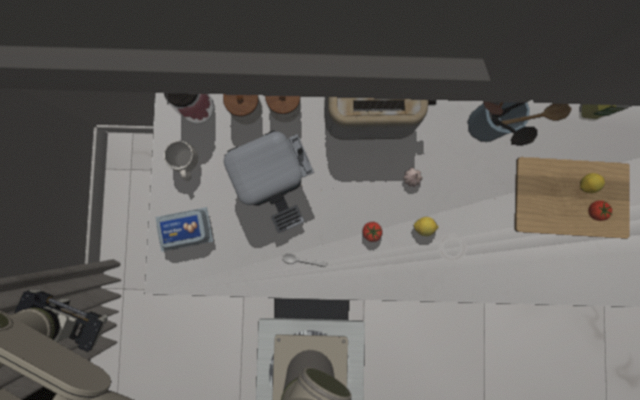

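View pics/side0.png

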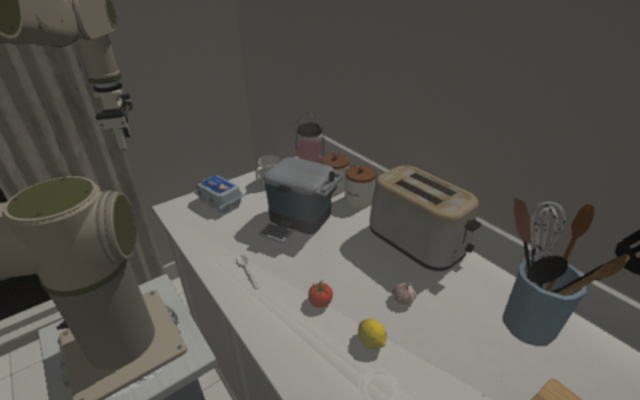

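The top view shows the bin at about (263,167), the pedal at (288,218), the garlic at (413,177), the tomato at (373,231) and the lemon at (426,226). I'll zoom in on the bin.

Run:
```python
import cv2,pickle,numpy as np
t=pickle.load(open("top.pkl","rb"))["image"][120:240,215:335,::-1]
s=pickle.load(open("side.pkl","rb"))["image"][150:250,250:350,::-1]
g=lambda a:cv2.convertScaleAbs(a,alpha=1.7,beta=10)
a=cv2.resize(g(t),(480,480),interpolation=cv2.INTER_CUBIC);b=cv2.resize(g(s),(480,480),interpolation=cv2.INTER_CUBIC)
# scale: a 4x, b 4.8x ; ->  a only 400 wide
o=np.hstack([cv2.resize(a,(400,400)),cv2.resize(b,(400,400))])
cv2.imwrite("pics/crop0.png",o)
```

```text
(no output)
```

View pics/crop0.png

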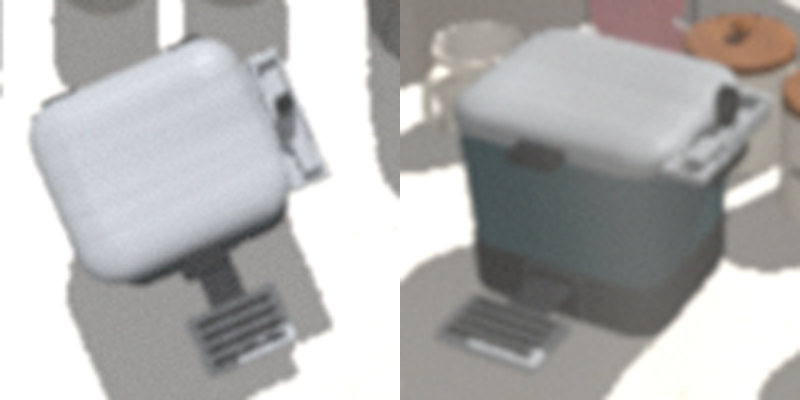

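The crop shows the tread corners, the lid tab in the side view, and the thumb piece at top crop (285,98) and side crop (729,92). I'll fit the bin's pose to these.

```bash
cat > h.py <<'E'
import numpy as np,pickle
from scipy.optimize import least_squares
from scipy.spatial.transform import Rotation as Ro
C={n:pickle.load(open(f"{n}.pkl","rb")) for n in("top","side")}
def proj(n,X):
    c=C[n];p=np.asarray(c["R"])@X+c["t"];return np.array([c["fx"]*p[0]/p[2]+c["cx"],c["fy"]*p[1]/p[2]+c["cy"]])
def ray(n,u,z):
    c=C[n];R=np.asarray(c["R"]);o=-R.T@c["t"];d=R.T@[(u[0]-c["cx"])/c["fx"],(u[1]-c["cy"])/c["fy"],1];return o+d*(z-o[2])/d[2]
def B(p,b): c,s=np.cos(b[2]),np.sin(b[2]);return np.array([b[0]+c*p[0]-s*p[1],b[1]+s*p[0]+c*p[1],p[2]])
E
python3 - <<'E'
from h import *
import cv2
T=lambda u,v:("top",(215+u/3.3333,120+v/3.3333)); S=lambda u,v:("side",(250+(u-400)/4,150+v/4))
a,bb=.028,.0425
k=[(-.145+a,bb,.044),(-.145+a,-bb,.044),(-.145-a,-bb,.044),(-.145-a,bb,.044)]
obs=list(zip(k,[T(187,318),T(278,283),T(300,342),T(208,377)]))+list(zip(k,[S(475,293),S(568,325),S(535,370),S(437,335)]))
obs.append(((-.097,0,.154),S(535,163)))
th=[T(284,96),S(729,91)]
def f(p):
    r=[proj(n,B(q,p))-u for q,(n,u) in obs]+[proj(n,B((p[3],-.11,.199),p))-u for n,u in th]
    return np.concatenate(r)
r=least_squares(f,[.55,.1,.35,0],loss="soft_l1");p=r.x;print(p.round(4));print(f(p).reshape(-1,2).round(1).tolist())
for n,q in(("pad",(-.145,0,.044)),("bolt",(p[3],-.11,.199)),("mouth",(0,0,.15)),("tabopen",(-.0+.105,0,.33)),("hinge",(.08,0,.153))): print(n,B(q,p).round(4))
np.save("bin.npy",p)
# blobs of items
for n,pts in(("top",dict(g=(413,177),t=(373,231),l=(426,226))),("side",dict(g=(404,293),t=(320,294),l=(372,333)))):
    im=C[n]["image"];hsv=cv2.cvtColor(im,cv2.COLOR_RGB2HSV)
    for o,(u,v) in pts.items():
        w=hsv[v-25:v+25,u-25:u+25];rgb=im[v-25:v+25,u-25:u+25].astype(int)
        m=(w[...,1]>110) if o!='g' else ((rgb[...,0]-rgb[...,1])>14)
        y,x=np.nonzero(m);c=(x.min()+x.max())/2+u-25,(y.min()+y.max())/2+v-25
        print(n,o,c,np.ptp(x),np.ptp(y),ray(n,(x.mean()+u-25,y.mean()+v-25),.028).round(4),ray(n,c,.028).round(4))
E
```

```text
[0.5827 0.1382 0.4408 0.0014]
[[-0.3, 0.2], [-1.2, -0.9], [-0.2, -1.2], [0.9, -0.1], [0.1, -0.0], [1.3, 0.2], [-0.7, 0.2], [-1.2, 0.1], [-1.4, 2.0], [0.6, 0.2], [0.5, -0.5]]
pad [0.4515 0.0763 0.044 ]
bolt [0.6308 0.0393 0.199 ]
mouth [0.5827 0.1382 0.15  ]
tabopen [0.6776 0.183  0.33  ]
hinge [0.655  0.1723 0.153 ]
top g (np.float64(412.5), np.float64(173.5)) 11 9 [ 0.5986 -0.2902  0.028 ] [ 0.5972 -0.2933  0.028 ]
top t (np.float64(372.0), np.float64(231.0)) 18 18 [ 0.4212 -0.1742  0.028 ] [ 0.4215 -0.1744  0.028 ]
top l (np.float64(425.0), np.float64(225.5)) 22 17 [ 0.4421 -0.3332  0.028 ] [ 0.4422 -0.3322  0.028 ]
side g (np.float64(406.0), np.float64(289.5)) 16 11 [ 0.6003 -0.293   0.028 ] [ 0.5988 -0.29    0.028 ]
side t (np.float64(320.5), np.float64(294.0)) 21 22 [ 0.4206 -0.1768  0.028 ] [ 0.4227 -0.1738  0.028 ]
side l (np.float64(372.5), np.float64(332.5)) 25 27 [ 0.4469 -0.3305  0.028 ] [ 0.4466 -0.3294  0.028 ]
```

```bash
cat > ov.py <<'E'
from h import *
import cv2,sys
p=np.load("bin.npy")
def rect(x0,x1,y0,y1,z): return [(x0,y0,z),(x1,y0,z),(x1,y1,z),(x0,y1,z)]
P=[rect(-.077,.08,-.092,.092,.158),rect(-.173,-.117,-.0425,.0425,.044),rect(-.075,.075,-.09,.09,0),rect(p[3]-.007,p[3]+.007,-.117,-.103,.199),rect(-.097,-.077,-.02,.02,.158)]
out=[]
for n,(u,v,w) in(("top",(215,120,120)),("side",(255,145,100))):
    k=400/w;im=cv2.convertScaleAbs(C[n]["image"][v:v+w,u:u+w,::-1],alpha=1.7,beta=10);im=cv2.resize(im,(400,400),interpolation=cv2.INTER_CUBIC)
    for q in P: cv2.polylines(im,[np.array([(proj(n,B(a,p))-(u,v)+.5)*k for a in q]).astype(int)],True,(0,0,255),1)
    out.append(im)
o2=[]
g=np.array([.598,-.291,.028])
for n in("top","side"):
    u,v=(proj(n,g)-20).astype(int);im=cv2.resize(cv2.convertScaleAbs(C[n]["image"][v:v+40,u:u+40,::-1],alpha=1.3),(200,200),interpolation=cv2.INTER_CUBIC)
    cv2.polylines(im,[np.array([(proj(n,g+.029*(np.cos(a)*C[n]["R"][0]+np.sin(a)*C[n]["R"][1]))-(u,v)+.5)*5 for a in np.linspace(0,6.28,40)]).astype(int)],True,(0,255,0),1);o2.append(im)
o2.append(np.zeros((200,400,3),np.uint8))
cv2.imwrite(sys.argv[1],np.vstack([np.hstack(out),np.hstack(o2)]))
E
python3 ov.py pics/ov1.png
```

```text
(no output)
```

View pics/ov1.png

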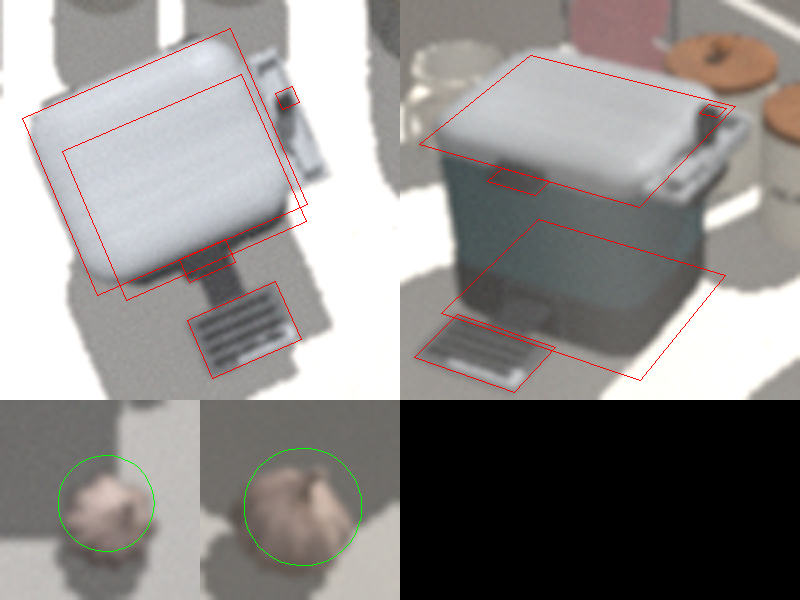

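```bash
cat >> h.py <<'E'
def go(pos,yaw,note=""):
    """delta in tool axes to bring TCP to pos with tool y along world angle yaw (mod pi)"""
    from plant import robot, imaging, close_job, read_state
    s=read_state();R=Ro.from_rotvec(s["orientation"]).as_matrix();d=np.asarray(pos)-s["tool_pos"]
    ty=np.arctan2(R[1,1],R[0,1]); w=(yaw-ty+np.pi/2)%np.pi-np.pi/2; turn=-w
    R2=R@Ro.from_rotvec([0,0,turn]).as_matrix()
    print(note,"now",(R.T@d).round(4),"turn",round(turn,3),"(alt",round(turn-np.sign(turn)*np.pi,3),") after-turn",(R2.T@d).round(4),"toolz",R[:,2].round(3),"q1,q6",s["q"][0],s["q"][5],"ty",round(ty,3),"F",np.round(s["force"],1))
E
python3 - <<'E'
from h import *
g0=np.array([.598,-.291,.028]);r={}
px={}
for n,c in(("top",(107,516)),("side",(300,518))):
    o=(proj(n,g0)-20).astype(int); off=0 if n=="top" else 200
    px[n]=o+np.array([(c[0]-off)/5,(c[1]-400)/5])-.5; print(n,px[n],ray(n,px[n],.028).round(4))
f=lambda g:np.r_[proj("top",g)-px["top"],proj("side",g)-px["side"]]
print(least_squares(f,g0).x)
p=np.load("bin.npy")
go(B((p[3],-.11,.26),p),p[2],"bolt")
go(B((-.155,0,.08),p),p[2]+np.pi/2,"ped")
E
```

```text
top [411.9 175.7] [ 0.5905 -0.2916  0.028 ]
side [405.5 292.1] [ 0.5915 -0.2949  0.028 ]
[ 0.59214817 -0.29322116  0.02573363]
bolt now [-0.5785 -0.3447 -0.0556] turn 0.777 (alt -2.364 ) after-turn [-0.6541  0.1599 -0.0556] toolz [-0.001 -0.002 -1.   ] q1,q6 1.132592198481002 -0.08536646412296685 ty 1.218 F [-1.   0.4 -0.3]
ped now [-0.3904 -0.3788  0.1245] turn -0.794 (alt 2.348 ) after-turn [-0.0038 -0.5439  0.1245] toolz [-0.001 -0.002 -1.   ] q1,q6 1.132592198481002 -0.08536646412296685 ty 1.218 F [-1.   0.4 -0.3]
```

```bash
echo '[{"jaw": 0.06, "tz": -0.028}, {"jaw": 0.06, "tz": -0.028}, {"jaw": 0.06, "tx": -0.0386, "ty": -0.023}, {"jaw": 0.06, "tx": -0.0386, "ty": -0.023}, {"jaw": 0.06, "tx": -0.0386, "ty": -0.023}, {"jaw": 0.06, "tx": -0.0386, "ty": -0.023}, {"jaw": 0.06, "tx": -0.0386, "ty": -0.023}, {"jaw": 0.06, "tx": -0.0386, "ty": -0.023}, {"jaw": 0.06, "tx": -0.0386, "ty": -0.023}, {"jaw": 0.06, "tx": -0.0386, "ty": -0.023}, {"jaw": 0.06, "tx": -0.0386, "ty": -0.023}, {"jaw": 0.06, "tx": -0.0386, "ty": -0.023}, {"jaw": 0.06, "tx": -0.0386, "ty": -0.023}, {"jaw": 0.06, "tx": -0.0386, "ty": -0.023}, {"jaw": 0.06, "tx": -0.0386, "ty": -0.023}, {"jaw": 0.06, "tx": -0.0386, "ty": -0.023}, {"jaw": 0.06, "tx": -0.0386, "ty": -0.023}, {"jaw": 0.05, "turn": 0.13}, {"jaw": 0.05, "turn": 0.13}, {"jaw": 0.05, "turn": 0.13}]' | python3 inch.py 15
echo '[{"jaw": 0.05, "turn": 0.13}, {"jaw": 0.05, "turn": 0.13}, {"jaw": 0.05, "turn": 0.13}, {"jaw": 0.05}, {"jaw": 0.05}]' | python3 inch.py
python3 - <<'E'
from h import *
p=np.load("bin.npy")
go(B((p[3],-.11,.26),p),p[2],"bolt")
E
```

```text
t: 2.1
tool_pos: [0.6313, 0.0386, 0.2598]
orientation: [-1.149, -2.922, 0.001]
force: [-0.7, -0.2, -0.6]
opening: 0.0503
gripper_force: 0.0
t: 2.6
tool_pos: [0.6312, 0.0393, 0.2604]
orientation: [-1.68, -2.654, 0.001]
force: [0.7, -0.3, 0.0]
opening: 0.0498
gripper_force: 0.0
bolt now [ 0.0002 -0.0004  0.0004] turn 0.001 (alt -3.141 ) after-turn [ 0.0002 -0.0004  0.0004] toolz [-0.001 -0.    -1.   ] q1,q6 -0.01892064101010474 -0.4608247065196544 ty 0.442 F [ 0.7 -0.3  0. ]
```

```bash
echo '[{"jaw": 0.05, "tz": 0.02}, {"jaw": 0.05, "tz": 0.02}, {"jaw": 0.05, "tz": 0.018}, {"jaw": 0.05}, {"jaw": 0.0}, {"jaw": 0.0}, {"jaw": 0.0}, {"jaw": 0.0}, {"jaw": 0.0}]' | python3 inch.py 10
python3 - <<'E'
from h import *
from plant import robot, imaging, close_job, read_state
import cv2
c=imaging.read_camera("side");cv2.imwrite("pics/s1.png",cv2.resize(cv2.convertScaleAbs(c["image"][120:270,240:400,::-1],alpha=1.7),(640,600),interpolation=cv2.INTER_CUBIC))
E
```

```text
t: 3.5
tool_pos: [0.6317, 0.0392, 0.2035]
orientation: [1.685, 2.65, 0.001]
force: [0.2, -0.5, -0.4]
opening: 0.0147
gripper_force: 0.0
```

View pics/s1.png

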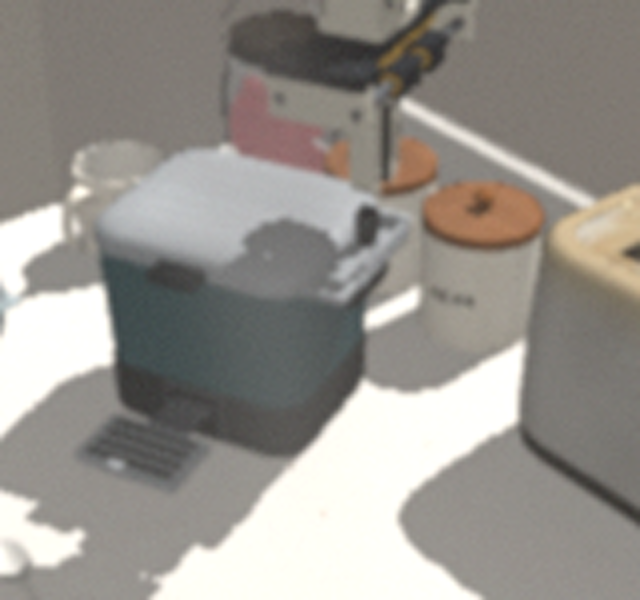

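Run:
```python
from h import *
from plant import robot, imaging, close_job, read_state
s=read_state();print(s["opening"],s["gripper_force"])
x,y,z=s["tool_pos"]
for dz in(.06,0,-.022):print((proj("side",np.array([x,y,z+dz]))-(240,120))*4)
# thumb: ray side through top of thumb vs top
for n,u in(("side",(240+367/4-.5,120+207/4)),("side",(240+367/4-.5,120+243/4)),("top",(215+285/3.333,120+98/3.333))):
  for zz in(.172,.199,.22,.24): print(n,zz,ray(n,u,zz).round(4))
```

```text
0.010432973206207086 0.0
[373.65790311 127.15271071]
[372.07770252 203.36912568]
[371.52309905 230.11882332]
side 0.172 [0.6591 0.0805 0.172 ]
side 0.199 [0.6292 0.0441 0.199 ]
side 0.22 [0.606  0.0159 0.22  ]
side 0.24 [ 0.5838 -0.0111  0.24  ]
side 0.172 [0.6265 0.0402 0.172 ]
side 0.199 [0.5982 0.0058 0.199 ]
side 0.22 [ 0.5762 -0.021   0.22  ]
side 0.24 [ 0.5552 -0.0465  0.24  ]
top 0.172 [0.6347 0.0408 0.172 ]
top 0.199 [0.6297 0.0399 0.199 ]
top 0.22 [0.6259 0.0392 0.22  ]
top 0.24 [0.6222 0.0385 0.24  ]
```

Run:
```python
from h import *
from plant import robot, imaging, close_job, read_state
import cv2
o=[]
for n,u,v in(("side",305,130),("top",265,120)):
    c=imaging.read_camera(n);o.append(cv2.resize(cv2.convertScaleAbs(c["image"][v:v+60,u:u+60,::-1],alpha=1.8),(400,400),interpolation=cv2.INTER_CUBIC))
cv2.imwrite("pics/s2.png",np.hstack(o))
s=read_state();print(s["opening"],s["gripper_force"],s["tool_pos"])
```

```text
0.0027726980925419317 0.0 [0.63148492 0.03924705 0.20297718]
```

View pics/s2.png

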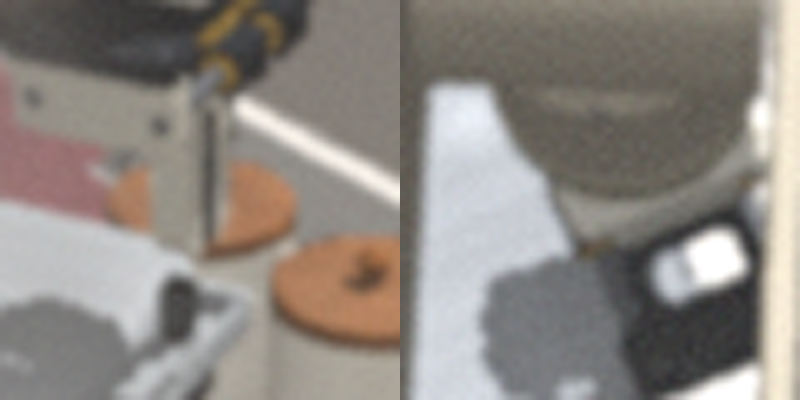

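Run:
```python
from h import *
for n in("side","top"):
  for X in([.207,.563,.183],[.207,.563,.205],[.207,.563,.267]): print(n,proj(n,np.array(X)).round(1))
  for X in([.6315,.0392,.181],[.6315,.0392,.265],[.6315,.0392,.3]): print(n,"now",proj(n,np.array(X)).round(1))
import cv2
o=[cv2.resize(cv2.convertScaleAbs(C[n]["image"][v:v+100,u:u+100,::-1],alpha=1.8),(400,400),interpolation=cv2.INTER_CUBIC) for n,u,v in(("side",70,70),("top",10,270))]
cv2.imwrite("pics/s3.png",np.hstack(o))
```

```text
side [128.8 152.7]
side [126.8 146.5]
side [121.  128.5]
side now [332.9 177.6]
side now [333.4 151.3]
side now [333.6 139.5]
top [ 92.7 307.1]
top [ 88.3 308.7]
top [ 74.8 313.6]
top now [301. 150.]
top now [300.1 143.8]
top now [299.7 141. ]
```

View pics/s3.png

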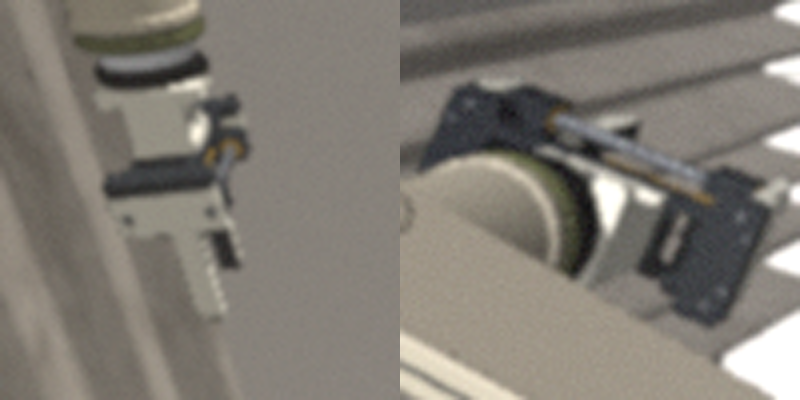

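The fingertips show about 10 px (~33 mm) above where the TCP reading puts them, in both poses. The jaws also closed without meeting the thumb piece. I'll check the height by touching the thumb's top (0.199).

```bash
echo '[{"jaw": 0, "tz": 0.004}, {"jaw": 0, "tz": 0.002}]' | python3 inch.py; echo '[{"jaw": 0, "tz": 0.002}, {"jaw": 0, "tz": 0.001}]' | python3 inch.py | grep -E "pos|force"; echo '[{"jaw": 0, "tz": 0.002}, {"jaw": 0, "tz": 0.001}]' | python3 inch.py | grep -E "pos|force"
```

```text
t: 3.85
tool_pos: [0.6313, 0.0392, 0.1963]
orientation: [-1.686, -2.651, 0.0]
force: [-0.6, 0.5, -0.7]
opening: 0.0009
gripper_force: 0.0
tool_pos: [0.6312, 0.0392, 0.1933]
force: [0.8, -0.6, -0.4]
gripper_force: 0.0
tool_pos: [0.6314, 0.0392, 0.1906]
force: [-0.6, 0.2, -0.1]
gripper_force: 0.0
```

```bash
for i in 1; do :; done; echo '[{"jaw": 0, "tz": 0.002}, {"jaw": 0, "tz": 0.001}]' | python3 inch.py | grep -E "pos|: \["; echo '[{"jaw": 0, "tz": 0.002}, {"jaw": 0, "tz": 0.001}]' | python3 inch.py | grep -E "pos|force: \["; echo '[{"jaw": 0, "tz": 0.002}, {"jaw": 0, "tz": 0.001}]' | python3 inch.py | grep -E "pos|force: \["
```

```text
tool_pos: [0.6314, 0.0392, 0.1876]
orientation: [-1.686, -2.651, 0.0]
force: [-0.4, -0.0, -0.0]
tool_pos: [0.6317, 0.0393, 0.1854]
force: [-1.7, 0.1, 7.6]
tool_pos: [0.6331, 0.0398, 0.1854]
force: [-3.0, 2.1, 17.8]
```

Contact came at a TCP reading of 0.186, while the thumb's top is at 0.199. So the tips are about 13 mm above the reported TCP, which agrees with the pictures. All heights therefore need to be 35 mm lower in reported z.

```bash
echo '[{"jaw": 0, "tz": -0.02}, {"jaw": 0.05}, {"jaw": 0.05}, {"jaw": 0.05}, {"jaw": 0.05}, {"jaw": 0.05}, {"jaw": 0.05, "tz": 0.018}, {"jaw": 0.05, "tz": 0.017}, {"jaw": 0.0}, {"jaw": 0.0}, {"jaw": 0.0}, {"jaw": 0.0}, {"jaw": 0.0}, {"jaw": 0.0}]' | python3 inch.py 10
```

```text
t: 6.25
tool_pos: [0.6318, 0.0392, 0.1677]
orientation: [1.685, 2.65, 0.001]
force: [-0.2, -0.7, 3.0]
opening: 0.0138
gripper_force: 10.0
```

```bash
echo '[{"jaw": 0, "ty": 0.003}, {"jaw": 0, "ty": 0.006}, {"jaw": 0, "ty": 0.006}, {"jaw": 0, "ty": 0.006}, {"jaw": 0, "ty": 0.005}, {"jaw": 0, "ty": 0.002}, {"jaw": 0, "ty": 0.001}]' | python3 inch.py 15; echo '[{"jaw": 0, "ty": 0.002}, {"jaw": 0}]' | python3 inch.py
```

```text
t: 6.95
tool_pos: [0.6545, 0.05, 0.1676]
orientation: [-1.684, -2.646, 0.011]
force: [-26.6, -8.1, 19.7]
opening: 0.0141
gripper_force: 15.0
t: 7.15
tool_pos: [0.6554, 0.0504, 0.1675]
orientation: [-1.684, -2.645, 0.013]
force: [-28.0, -8.2, 20.5]
opening: 0.0159
gripper_force: 15.0
```

```bash
echo '[{"jaw": 0, "ty": -0.004}, {"jaw": 0.05}, {"jaw": 0.05}, {"jaw": 0.05}, {"jaw": 0.05}, {"jaw": 0.05, "tz": -0.03}, {"jaw": 0.05, "tz": -0.04}, {"jaw": 0.05, "tz": -0.03}, {"jaw": 0.05}]' | python3 inch.py
python3 - <<'E'
from h import *
from plant import robot, imaging, close_job, read_state
import cv2
o=[]
for n,u,v in(("side",270,150),("top",255,120)):
    c=imaging.read_camera(n);o.append(cv2.resize(cv2.convertScaleAbs(c["image"][v:v+80,u:u+80,::-1],alpha=1.8),(400,400),interpolation=cv2.INTER_CUBIC))
p=np.load("bin.npy")
for tr in(0,.02,.025,.03):print(tr,((proj("side",B((p[3]+tr,-.11,.199),p))-(270,150)+.5)*5).round())
cv2.imwrite("pics/s4.png",np.hstack(o))
E
```

```text
t: 8.05
tool_pos: [0.6585, 0.0509, 0.2734]
orientation: [1.681, 2.644, 0.008]
force: [0.4, 0.7, 0.3]
opening: 0.0503
gripper_force: 0.0
0 [316. 114.]
0.02 [331.  98.]
0.025 [335.  94.]
0.03 [339.  91.]
```

View pics/s4.png

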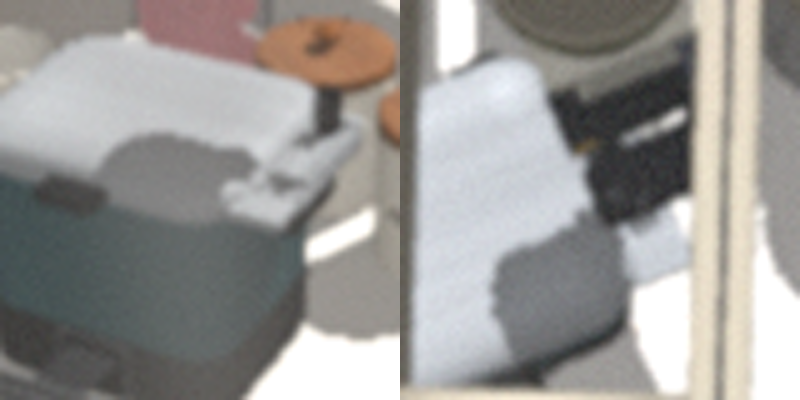

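Run:
```python
from h import *
p=np.load("bin.npy")
go(B((-.156,0,.057),p),p[2]+np.pi/2,"ped")
```

```text
ped now [ 0.1102 -0.1863  0.2102] turn 1.568 (alt -1.573 ) after-turn [-0.186  -0.1107  0.2102] toolz [ 0.002  0.    -1.   ] q1,q6 -0.0005677630496453363 -0.4387115861947025 ty 0.438 F [ 0.8  0.4 -0.9]
```

```bash
echo '[{"jaw": 0, "tx": 0.022, "ty": -0.0373}, {"jaw": 0, "tx": 0.022, "ty": -0.0373}, {"jaw": 0, "tx": 0.022, "ty": -0.0373}, {"jaw": 0, "tx": 0.022, "ty": -0.0373}, {"jaw": 0, "tx": 0.022, "ty": -0.0373}, {"jaw": 0, "tz": 0.01, "turn": 0.1426}, {"jaw": 0, "tz": 0.01, "turn": 0.1426}, {"jaw": 0, "tz": 0.01, "turn": 0.1426}, {"jaw": 0, "tz": 0.01, "turn": 0.1426}, {"jaw": 0, "tz": 0.01, "turn": 0.1426}, {"jaw": 0, "tz": 0.01, "turn": 0.1426}, {"jaw": 0, "tz": 0.01, "turn": 0.1426}, {"jaw": 0, "tz": 0.01, "turn": 0.1426}, {"jaw": 0, "tz": 0.01, "turn": 0.1426}, {"jaw": 0, "tz": 0.01, "turn": 0.1426}, {"jaw": 0, "tz": 0.01, "turn": 0.1426}, {"jaw": 0}]' | python3 inch.py 15;  python3 - <<'E'
from h import *
p=np.load("bin.npy")
go(B((-.156,0,.057),p),p[2]+np.pi/2,"ped")
E
```

```text
t: 9.85
tool_pos: [0.4381, 0.0711, 0.1534]
orientation: [-3.066, -0.682, 0.009]
force: [-0.4, -0.6, 0.5]
opening: 0.0006
gripper_force: 0.0
ped now [0.0039 0.0013 0.0964] turn -0.003 (alt 3.139 ) after-turn [0.0039 0.0013 0.0964] toolz [-0.006 -0.    -1.   ] q1,q6 0.045379655076253536 1.1783082605615838 ty -1.133 F [-0.4 -0.6  0.5]
```

```bash
echo '[{"jaw": 0, "tx": 0.004, "ty": 0.001, "tz": 0.04}, {"jaw": 0, "tz": 0.04}, {"jaw": 0, "tz": 0.028}, {"jaw": 0, "tz": 0.01}]' | python3 inch.py |grep -E "t:|pos|force: \["; echo '[{"jaw": 0, "tz": 0.002}, {"jaw": 0, "tz": 0.003}, {"jaw": 0, "tz": 0.003}]' | python3 inch.py |grep -E "t:|pos|force: \["
```

```text
t: 10.25
tool_pos: [0.4411, 0.0719, 0.0351]
force: [-0.5, 0.7, -0.2]
t: 10.55
tool_pos: [0.446, 0.0721, 0.0325]
force: [0.3, 0.3, 0.2]
```

```bash
echo '[{"jaw": 0}, {"jaw": 0}]' | python3 inch.py |grep -vE "open|grip";python3 - <<'E'
from plant import robot, imaging, close_job, read_state
s=read_state();print([round(float(a),3) for a in s["q"]])
E
```

```text
t: 10.75
tool_pos: [0.4451, 0.072, 0.0317]
orientation: [3.065, 0.686, 0.002]
force: [-0.2, 1.0, -1.1]
[0.047, -0.12, 2.069, -0.0, 1.191, 1.177]
```

```bash
cat > st.py <<'E'
from plant import robot, imaging, close_job, read_state
import numpy as np
s=read_state();print(s["t"],"q",np.round(s["q"],3),"tau",np.round(s["joint_torque"],1),"F",np.round(s["force"],1),"M",np.round(s["wrist_torque"],2),"p",np.round(s["tool_pos"],4))
E
python3 st.py; echo '[{"jaw": 0, "tz": 0.003}, {"jaw": 0}]' | python3 inch.py >/dev/null; python3 st.py;  echo '[{"jaw": 0, "tz": 0.003}, {"jaw": 0}]' | python3 inch.py >/dev/null; python3 st.py
```

```text
10.75 q [ 0.047 -0.12   2.069 -0.     1.191  1.177] tau [ -0.  -37.7 -44.    0.   -0.1  -0. ] F [-0.2  1.  -1.1] M [-0.04  0.12  0.01] p [0.4451 0.072  0.0317]
10.95 q [ 0.047 -0.115  2.071 -0.     1.184  1.177] tau [  0.1 -35.6 -41.7   0.1  -0.6   0. ] F [-1.7  0.   6. ] M [-0.03  0.26  0.04] p [0.4452 0.072  0.0287]
11.15 q [ 0.047 -0.11   2.072 -0.     1.178  1.177] tau [  0.2 -35.8 -42.    0.3  -0.8   0. ] F [-1.9 -0.5  5.7] M [-0.13  0.47 -0.  ] p [0.4451 0.0719 0.0256]
```

```bash
echo '[{"jaw": 0, "tz": 0.003}, {"jaw": 0, "tz": 0.003}, {"jaw": 0, "tz": 0.003}, {"jaw": 0, "tz": 0.003}]' | python3 inch.py >/dev/null; python3 st.py; echo '[{"jaw": 0, "tz": 0.003}, {"jaw": 0, "tz": 0.003}, {"jaw": 0, "tz": 0.002}]' | python3 inch.py >/dev/null; python3 st.py;  echo '[{"jaw": 0, "tz": 0.002}, {"jaw": 0, "tz": 0.002}]' | python3 inch.py >/dev/null; python3 st.py
```

```text
11.55 q [ 0.047 -0.091  2.079 -0.     1.153  1.177] tau [  0.4 -35.8 -41.5   0.5  -1.4   0. ] F [-3.9 -1.3  9.2] M [-0.25  0.88  0.02] p [0.4449 0.0718 0.0138]
11.85 q [ 0.047 -0.077  2.083 -0.     1.134  1.177] tau [  0.1 -36.7 -40.9   0.2  -0.5   0. ] F [-1.2 -0.1  4.9] M [-0.11  0.38 -0.01] p [0.4451 0.072  0.0056]
12.05 q [ 0.047 -0.071  2.083 -0.     1.128  1.177] tau [ -0.4 -27.  -34.7   0.2  -5.1   0. ] F [-14.6  -1.9  36.2] M [-0.16  2.51  0.04] p [0.4456 0.072  0.0029]
```

Force rises sharply at the pedal's stop. I'll hold briefly for the lid to swing, then let go and look.

```bash
echo '[{"jaw": 0, "tz": -0.001}, {"jaw": 0}, {"jaw": 0}, {"jaw": 0}, {"jaw": 0}, {"jaw": 0}, {"jaw": 0, "tz": -0.004}, {"jaw": 0, "tz": -0.008}, {"jaw": 0, "tz": -0.01}, {"jaw": 0, "tz": -0.02}, {"jaw": 0, "tz": -0.04}, {"jaw": 0, "tz": -0.04}, {"jaw": 0.09, "tz": -0.04}]' | python3 inch.py ; python3 st.py
python3 - <<'E'
from h import *
from plant import robot, imaging, close_job, read_state
import cv2
c=imaging.read_camera("side");cv2.imwrite("pics/s5.png",cv2.resize(cv2.convertScaleAbs(c["image"][80:240,230:430,::-1],alpha=1.7),(600,480),interpolation=cv2.INTER_CUBIC))
go([.592,-.293,.155],np.load("bin.npy")[2]+np.pi/2,"garlic")
E
```

```text
t: 13.35
tool_pos: [0.4438, 0.0721, 0.1657]
orientation: [-3.066, -0.686, 0.0]
force: [1.3, 0.5, 0.5]
opening: 0.0054
gripper_force: 0.0
13.35 q [ 0.047 -0.268  1.939  0.     1.47   1.177] tau [  0.2 -33.7 -45.8   0.   -1.3  -0. ] F [1.3 0.5 0.5] M [-0.07  0.13 -0.06] p [0.4438 0.0721 0.1657]
garlic now [-0.0253  0.3919  0.0197] turn -0.001 (alt 3.141 ) after-turn [-0.0255  0.3919  0.0197] toolz [ 0.01   0.001 -1.   ] q1,q6 0.04681549713089045 1.177264860371489 ty -1.13 F [1.8 0.5 6.5]
```

View pics/s5.png

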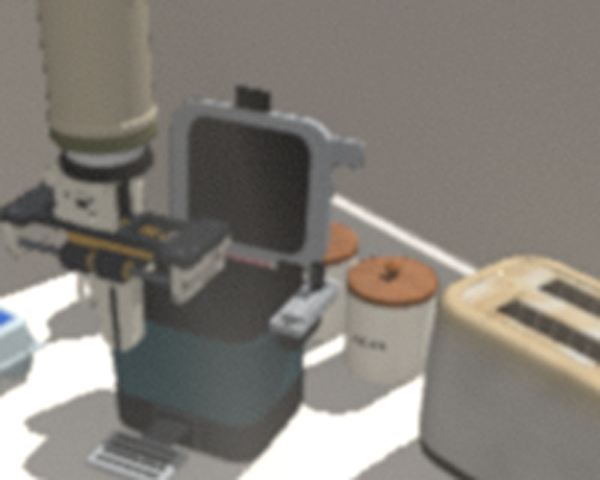

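The lid stands open by itself and the pedal is up. Next is the garlic.

```bash
echo '[{"jaw": 0.093, "tx": -0.0032, "ty": 0.049}, {"jaw": 0.093, "tx": -0.0032, "ty": 0.049}, {"jaw": 0.093, "tx": -0.0032, "ty": 0.049}, {"jaw": 0.093, "tx": -0.0032, "ty": 0.049}, {"jaw": 0.093, "tx": -0.0032, "ty": 0.049}, {"jaw": 0.093, "tx": -0.0032, "ty": 0.049}, {"jaw": 0.093, "tx": -0.0032, "ty": 0.049}, {"jaw": 0.093, "tx": -0.0032, "ty": 0.049}, {"jaw": 0.093, "tz": 0.02}, {"jaw": 0.093}]' | python3 inch.py 8;  python3 - <<'E'
from h import *
go([.592,-.293,-.006],np.load("bin.npy")[2]+np.pi/2,"garlic")
E
```

```text
t: 14.4
tool_pos: [0.5864, -0.2938, 0.1402]
orientation: [-3.062, -0.682, 0.007]
force: [-0.7, 0.3, -0.5]
opening: 0.0875
gripper_force: 0.0
garlic now [0.0058 0.0024 0.1462] turn -0.003 (alt 3.139 ) after-turn [0.0058 0.0024 0.1462] toolz [-0.005  0.003 -1.   ] q1,q6 -0.5426640043771502 0.5898581091811849 ty -1.133 F [-0.7  0.3 -0.5]
```

```bash
echo '[{"jaw": 0.093, "tx": 0.005, "ty": 0.002, "tz": 0.045}, {"jaw": 0.093, "tz": 0.045}, {"jaw": 0.093, "tz": 0.035}, {"jaw": 0.093, "tz": 0.015}, {"jaw": 0.093, "tz": 0.005}, {"jaw": 0.093}]' | python3 inch.py; python3 st.py
```

```text
t: 15.0
tool_pos: [0.5943, -0.293, 0.0002]
orientation: [3.065, 0.687, 0.001]
force: [0.7, -0.6, 0.3]
opening: 0.093
gripper_force: 0.0
15.0 q [-0.535  0.466  1.472  0.     1.202  0.594] tau [  0.1 -65.8 -42.9   0.1  -0.2   0. ] F [ 0.7 -0.6  0.3] M [-0.04  0.12  0.06] p [ 5.943e-01 -2.930e-01  2.000e-04]
```

```bash
echo '[{"jaw": 0.093, "tz": 0.004}, {"jaw": 0.0}, {"jaw": 0.0}, {"jaw": 0.0}, {"jaw": 0.0}, {"jaw": 0}, {"jaw": 0}]' | python3 inch.py 8; echo '[{"jaw": 0, "tz": -0.01}, {"jaw": 0, "tz": -0.03}, {"jaw": 0, "tz": -0.045}, {"jaw": 0, "tz": -0.05}, {"jaw": 0, "tz": -0.05}, {"jaw": 0, "tz": -0.05}, {"jaw": 0}]' | python3 inch.py
python3 - <<'E'
from h import *
p=np.load("bin.npy")
go(B((-.012,0,.22),p),p[2]+np.pi/2,"mouth")
E
```

```text
t: 15.7
tool_pos: [0.5936, -0.2933, -0.0051]
orientation: [3.066, 0.686, -0.0]
force: [0.0, 0.4, 1.4]
opening: 0.0553
gripper_force: 7.6
t: 16.4
tool_pos: [0.5974, -0.2953, 0.2416]
orientation: [3.055, 0.684, 0.018]
force: [0.9, -0.7, 0.9]
opening: 0.0552
gripper_force: 7.7
mouth now [ 0.1593 -0.3987  0.0177] turn -0.001 (alt 3.141 ) after-turn [ 0.1595 -0.3986  0.0177] toolz [ 0.014 -0.008 -1.   ] q1,q6 -0.5360935456812751 0.5944292090774075 ty -1.131 F [ 0.9 -0.7  0.9]
```

```bash
echo '[{"jaw": 0, "tx": 0.0159, "ty": -0.0399}, {"jaw": 0, "tx": 0.0159, "ty": -0.0399}, {"jaw": 0, "tx": 0.0159, "ty": -0.0399}, {"jaw": 0, "tx": 0.0159, "ty": -0.0399}, {"jaw": 0, "tx": 0.0159, "ty": -0.0399}, {"jaw": 0, "tx": 0.0159, "ty": -0.0399}, {"jaw": 0, "tx": 0.0159, "ty": -0.0399}, {"jaw": 0, "tx": 0.0159, "ty": -0.0399}, {"jaw": 0, "tx": 0.0159, "ty": -0.0399}, {"jaw": 0, "tx": 0.0159, "ty": -0.0399}, {"jaw": 0}, {"jaw": 0}]' | python3 inch.py
python3 - <<'E'
from h import *
p=np.load("bin.npy")
go(B((-.012,0,.115),p),p[2]+np.pi/2,"mouth")
E
```

```text
t: 17.6
tool_pos: [0.5672, 0.1363, 0.2301]
orientation: [3.065, 0.69, 0.0]
force: [0.5, -0.3, -0.8]
opening: 0.0552
gripper_force: 7.7
mouth now [0.0027 0.0049 0.1151] turn 0.002 (alt -3.14 ) after-turn [0.0027 0.0049 0.1151] toolz [ 0. -0. -1.] q1,q6 0.14827639869113232 1.2764345647189048 ty -1.128 F [ 0.5 -0.3 -0.8]
```

```bash
echo '[{"jaw": 0, "tx": 0.003, "ty": 0.005, "tz": 0.03}, {"jaw": 0, "tz": 0.035}, {"jaw": 0, "tz": 0.03}, {"jaw": 0, "tz": 0.02}, {"jaw": 0}, {"jaw": 0.08}, {"jaw": 0.08}, {"jaw": 0.08}, {"jaw": 0.08}]' | python3 inch.py; echo '[{"jaw": 0.08, "tz": -0.03}, {"jaw": 0.08, "tz": -0.045}, {"jaw": 0.08, "tz": -0.045}, {"jaw": 0.0, "tz": -0.045}, {"jaw": 0.0, "tz": -0.045}, {"jaw": 0.0, "tz": -0.045}, {"jaw": 0.0, "tz": -0.03}, {"jaw": 0.0}]' | python3 inch.py
python3 - <<'E'
from h import *
from plant import robot, imaging, close_job, read_state
import cv2
p=np.load("bin.npy")
go(B((.145,0,.375),p),p[2]+np.pi/2,"behind tab")
for n in("side","top"):
    c=imaging.read_camera(n);pickle.dump(c,open(f"n_{n}.pkl","wb"))
# is garlic gone from worktop, inside the bin?
for n in("side","top"):
    im=pickle.load(open(f"n_{n}.pkl","rb"))["image"].astype(int)
    u,v=proj(n,B((-.012,0,.08),p)).astype(int);print(n,u,v)
E
```

```text
t: 18.5
tool_pos: [0.5732, 0.1323, 0.1163]
orientation: [3.066, 0.686, 0.004]
force: [-0.0, 0.2, -0.5]
opening: 0.079
gripper_force: 0.0
t: 19.3
tool_pos: [0.5737, 0.1326, 0.407]
orientation: [3.065, 0.686, 0.017]
force: [-0.3, 0.3, 1.1]
opening: 0.0447
gripper_force: 0.0
behind tab now [ 0.1551 -0.0014  0.0336] turn -0.0 (alt 3.141 ) after-turn [ 0.1551 -0.0014  0.0336] toolz [ 0.011  0.001 -1.   ] q1,q6 0.1400843104749389 1.2704164468276147 ty -1.13 F [-0.3  0.3  1.1]
side 298 199
top 268 175
```

Run:
```python
from h import *
import cv2
for c in(200,263,320):
    print(c,ray("top",(c,96),0).round(3),ray("top",(c,90),.3).round(3))
im=C["top"]["image"]
for c in(140,215,310,450):print(c,[int(x) for x in im[40:105:3,c].mean(1)])
# tab now in side view
s=pickle.load(open("n_side.pkl","rb"))["image"];p=np.load("bin.npy")
t=proj("side",B((.105,0,.33),p));print(t)
cv2.imwrite("pics/s6.png",cv2.resize(cv2.convertScaleAbs(s[60:210,230:430,::-1],alpha=1.7),(800,600),interpolation=cv2.INTER_CUBIC))
```

```text
200 [0.825 0.364 0.   ] [0.749 0.282 0.3  ]
263 [0.831 0.168 0.   ] [0.753 0.131 0.3  ]
320 [ 0.836 -0.009  0.   ] [ 0.757 -0.006  0.3  ]
140 [47, 49, 47, 65, 75, 74, 73, 74, 75, 74, 70, 47, 50, 48, 50, 48, 46, 50, 53, 55, 54, 55]
215 [50, 50, 48, 49, 69, 76, 74, 76, 76, 74, 75, 58, 48, 52, 50, 50, 49, 47, 131, 156, 157, 153]
310 [49, 49, 48, 49, 51, 70, 75, 75, 76, 75, 75, 76, 59, 49, 51, 51, 49, 50, 48, 129, 152, 152]
450 [53, 46, 49, 49, 51, 50, 67, 74, 76, 76, 74, 75, 76, 67, 50, 50, 51, 53, 51, 51, 85, 151]
[315.14469157 109.79560372]
```

Run:
```python
from h import *
c=C["side"];R=np.asarray(c["R"]);o=-R.T@c["t"];print("cam",o)
for u in((250,0),(330,0),(450,0)):
    d=R.T@[(u[0]-c["cx"])/c["fx"],(u[1]-c["cy"])/c["fy"],1]
    for x in(.7,.84): print(u,x,(o+d*(x-o[0])/d[0]).round(3))
c=C["top"];R=np.asarray(c["R"]);o=-R.T@c["t"];print("cam",o)
```

```text
cam [ 0.04307229 -0.66787396  0.72791832]
(250, 0) 0.7 [0.7   0.566 0.588]
(250, 0) 0.84 [0.84  0.829 0.558]
(330, 0) 0.7 [0.7   0.147 0.62 ]
(330, 0) 0.84 [0.84  0.321 0.597]
(450, 0) 0.7 [ 0.7   -0.202  0.647]
(450, 0) 0.84 [ 0.84  -0.103  0.629]
cam [0.4262632  0.00292722 1.3136619 ]
```

View pics/s6.png

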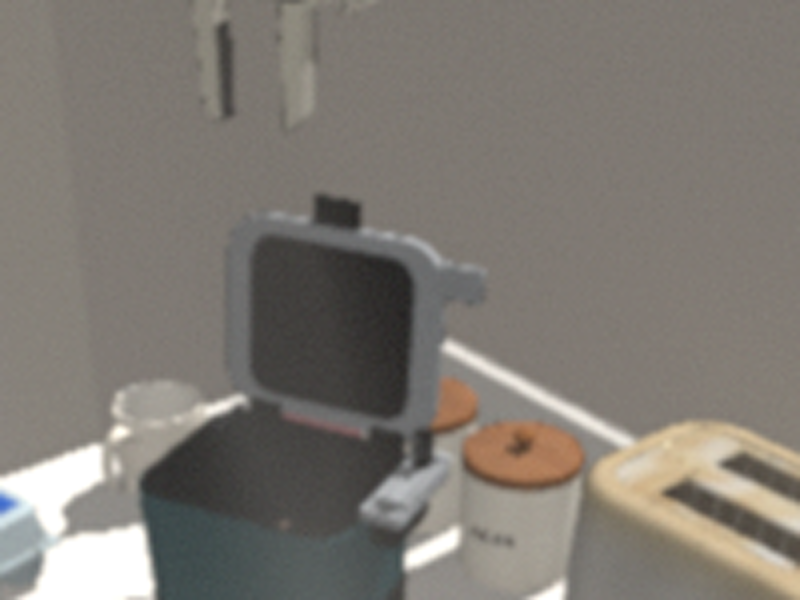

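The lid is up with clear space around it. I'll straddle the tab from above, with the jaws along the bin's x, and draw the lid forward with the rear finger.

```bash
echo '[{"jaw": 0.09, "tz": 0.01, "turn": -0.1428}, {"jaw": 0.09, "tz": 0.01, "turn": -0.1428}, {"jaw": 0.09, "tz": 0.01, "turn": -0.1428}, {"jaw": 0.09, "tz": 0.01, "turn": -0.1428}, {"jaw": 0.09, "tz": 0.01, "turn": -0.1428}, {"jaw": 0.09, "tz": 0.01, "turn": -0.1428}, {"jaw": 0.09, "tz": 0.01, "turn": -0.1428}, {"jaw": 0.09, "turn": -0.1428}, {"jaw": 0.09, "turn": -0.1428}, {"jaw": 0.09, "turn": -0.1428}, {"jaw": 0.09, "turn": -0.1428}, {"jaw": 0.09}, {"jaw": 0.09}]' | python3 inch.py
python3 - <<'E'
from h import *
p=np.load("bin.npy")
go(B((.08,0,.335),p),p[2],"tab")
E
```

```text
t: 20.7
tool_pos: [0.5717, 0.1322, 0.3283]
orientation: [-1.688, -2.648, 0.002]
force: [1.1, 0.3, -0.5]
opening: 0.0903
gripper_force: 0.0
tab now [ 0.0012  0.0924 -0.0069] turn -0.005 (alt 3.137 ) after-turn [ 0.0007  0.0924 -0.0069] toolz [-0.002 -0.    -1.   ] q1,q6 0.13988252771751594 -0.29604316006078507 ty 0.436 F [ 1.1  0.3 -0.5]
```

```bash
echo '[{"jaw": 0.09, "tz": -0.01}, {"jaw": 0.09, "ty": 0.02}, {"jaw": 0.09, "ty": 0.025}, {"jaw": 0.09, "ty": 0.025}, {"jaw": 0.09, "ty": 0.022}, {"jaw": 0.09}, {"jaw": 0.09}]' | python3 inch.py | grep -E "t:|pos|force: \["; echo '[{"jaw": 0.09, "tz": 0.015}, {"jaw": 0.09, "tz": 0.02}, {"jaw": 0.09}]' | python3 inch.py; python3 st.py
```

```text
t: 21.4
tool_pos: [0.6554, 0.1714, 0.3396]
force: [-0.3, -0.9, 0.1]
t: 21.7
tool_pos: [0.6537, 0.1708, 0.3024]
orientation: [-1.683, -2.649, 0.005]
force: [-0.1, 0.8, -0.7]
opening: 0.0903
gripper_force: 0.0
21.7 q [ 0.18   0.329  1.084 -0.     1.733 -0.259] tau [  0.2 -70.4 -52.4   0.1  -0.6   0. ] F [-0.1  0.8 -0.7] M [-0.09  0.04 -0.02] p [0.6537 0.1708 0.3024]
```

```bash
echo '[{"jaw": 0.09, "ty": -0.01}, {"jaw": 0.09, "ty": -0.015}, {"jaw": 0.09, "ty": -0.015}, {"jaw": 0.09, "ty": -0.015}, {"jaw": 0.09, "ty": -0.015}, {"jaw": 0.09, "ty": -0.015}, {"jaw": 0.09}, {"jaw": 0.09}]' | python3 inch.py; python3 st.py; echo '[{"jaw": 0.05, "tz": -0.02}, {"jaw": 0.05, "tz": -0.03}, {"jaw": 0.05}, {"jaw": 0.05}, {"jaw": 0.05}, {"jaw": 0.05}, {"jaw": 0.05}, {"jaw": 0.05}, {"jaw": 0.05}, {"jaw": 0.05}]' | python3 inch.py
python3 - <<'E'
from h import *
from plant import robot, imaging, close_job, read_state
c=imaging.read_camera("side");im=c["image"].astype(int);pickle.dump(c,open("m_side.pkl","wb"))
a=C["side"]["image"].astype(int);b=pickle.load(open("n_side.pkl","rb"))["image"].astype(int)
# compare with the shut (start) and open pictures: front lid region and open-lid region
for nm,(u0,u1,v0,v1) in dict(lidtop=(272,300,168,180),inner=(296,330,122,150),tabshut=(276,292,184,192)).items():
    print(nm,"now",im[v0:v1,u0:u1].mean((0,1)).round(),"shut",a[v0:v1,u0:u1].mean((0,1)).round(),"open",b[v0:v1,u0:u1].mean((0,1)).round())
p=np.load("bin.npy");go(B((p[3]+.026,-.11,.25),p),p[2],"bolt")
E
```

```text
t: 22.5
tool_pos: [0.5787, 0.1351, 0.3064]
orientation: [1.683, 2.651, 0.002]
force: [-0.3, 0.6, 0.1]
opening: 0.0899
gripper_force: 0.0
22.5 q [ 0.143  0.094  1.344  0.     1.701 -0.296] tau [ -0.1 -55.4 -49.5   0.    0.1  -0. ] F [-0.3  0.6  0.1] M [-0.05  0.05 -0.01] p [0.5787 0.1351 0.3064]
t: 23.5
tool_pos: [0.5786, 0.1353, 0.3548]
orientation: [-1.683, -2.653, 0.0]
force: [-0.4, -0.5, -0.2]
opening: 0.0501
gripper_force: 0.0
lidtop now [109. 110. 111.] shut [108. 109. 110.] open [40. 39. 38.]
inner now [71. 64. 62.] shut [70. 63. 62.] open [35. 34. 33.]
tabshut now [50. 51. 51.] shut [50. 50. 50.] open [37. 40. 40.]
bolt now [-0.109   0.0324  0.1048] turn -0.001 (alt 3.141 ) after-turn [-0.109   0.0323  0.1048] toolz [-0. -0. -1.] q1,q6 0.1433332946806383 -0.296831049565771 ty 0.44 F [-0.6 -0.4 -0.7]
```

Image comparison shows the lid shut, matching the starting picture. Now the bolt.

```bash
echo '[{"jaw": 0.05, "tx": -0.036, "ty": 0.011}, {"jaw": 0.05, "tx": -0.036, "ty": 0.011}, {"jaw": 0.05, "tx": -0.037, "ty": 0.0104, "tz": 0.03}, {"jaw": 0.05, "tz": 0.045}, {"jaw": 0.05, "tz": 0.03}, {"jaw": 0.05}, {"jaw": 0.05}]' | python3 inch.py
python3 - <<'E'
from h import *
p=np.load("bin.npy");go(B((p[3]+.026,-.11,.167),p),p[2],"bolt")
E
```

```text
t: 24.25
tool_pos: [0.6542, 0.0505, 0.2503]
orientation: [-1.682, -2.652, 0.001]
force: [1.0, -0.2, 0.7]
opening: 0.0502
gripper_force: 0.0
bolt now [-0.0002  0.0002  0.0833] turn -0.001 (alt 3.141 ) after-turn [-0.0002  0.0002  0.0833] toolz [-0.001  0.    -1.   ] q1,q6 -0.0010558905449286568 -0.4413416314816892 ty 0.44 F [ 1.  -0.2  0.7]
```

```bash
echo '[{"jaw": 0.05, "tz": 0.04}, {"jaw": 0.05, "tz": 0.025}, {"jaw": 0.05, "tz": 0.017}, {"jaw": 0.0}, {"jaw": 0.0}, {"jaw": 0.0}, {"jaw": 0.0}, {"jaw": 0.0}, {"jaw": 0}]' | python3 inch.py 10; python3 st.py; echo '[{"jaw": 0, "ty": -0.004}, {"jaw": 0, "ty": -0.007}, {"jaw": 0, "ty": -0.007}, {"jaw": 0, "ty": -0.005}, {"jaw": 0, "ty": -0.001}]' | python3 inch.py 15; python3 st.py
```

```text
t: 25.15
tool_pos: [0.6542, 0.05, 0.1692]
orientation: [1.683, 2.652, -0.001]
force: [-3.9, -1.6, 6.0]
opening: 0.014
gripper_force: 10.0
25.15 q [-1.000e-03  2.980e-01  1.362e+00 -1.000e-03  1.482e+00 -4.410e-01] tau [  1.1 -60.8 -48.    0.8  -1.8   0. ] F [-3.9 -1.6  6. ] M [-0.32  0.91  0.  ] p [0.6542 0.05   0.1692]
t: 25.65
tool_pos: [0.633, 0.0398, 0.1692]
orientation: [1.682, 2.651, 0.002]
force: [1.7, 0.4, 5.5]
opening: 0.0137
gripper_force: 15.0
25.65 q [-0.018  0.237  1.434 -0.     1.469 -0.458] tau [  0.1 -57.7 -45.    0.1   0.7  -0. ] F [1.7 0.4 5.5] M [-0.07 -0.23  0.05] p [0.633  0.0398 0.1692]
```

```bash
echo '[{"jaw": 0, "ty": -0.002}, {"jaw": 0, "ty": -0.001}]' | python3 inch.py >/dev/null; python3 st.py; echo '[{"jaw": 0, "ty": -0.002}, {"jaw": 0}]' | python3 inch.py  >/dev/null; python3 st.py; echo '[{"jaw": 0, "ty": -0.002}, {"jaw": 0}]' | python3 inch.py |grep open; python3 st.py
```

```text
25.85 q [-0.02   0.23   1.441 -0.     1.467 -0.46 ] tau [  0.2 -56.9 -45.    0.1   0.7   0. ] F [1.7 0.4 4.7] M [-0.08 -0.3   0.02] p [0.6305 0.0386 0.1692]
26.05 q [-0.021  0.225  1.447 -0.     1.467 -0.461] tau [  0.4 -56.6 -45.    0.3   0.3   0. ] F [ 0.8 -0.1  5.6] M [-0.15 -0.06  0.02] p [0.6286 0.0377 0.1692]
opening: 0.0137
26.25 q [-0.023  0.221  1.453 -0.     1.466 -0.463] tau [  0.1 -56.2 -44.2   0.1   0.9  -0. ] F [ 2.8 -0.   5.8] M [-0.09 -0.38  0.06] p [0.6271 0.037  0.1692]
```

```bash
echo '[{"jaw": 0, "ty": -0.002}, {"jaw": 0}]' | python3 inch.py >/dev/null; python3 st.py; echo '[{"jaw": 0, "ty": -0.002}, {"jaw": 0}]' | python3 inch.py  >/dev/null; python3 st.py; echo '[{"jaw": 0, "ty": -0.001}, {"jaw": 0}]' | python3 inch.py |grep open; python3 st.py
```

```text
26.45 q [-2.400e-02  2.160e-01  1.457e+00  1.000e-03  1.461e+00 -4.640e-01] tau [ -1.6 -58.2 -42.7  -1.1   4.2  -0. ] F [11.   3.5  0.3] M [ 0.47 -2.03 -0.  ] p [0.627  0.0369 0.1692]
26.65 q [-0.024  0.212  1.462  0.003  1.457 -0.465] tau [ -3.2 -60.  -41.1  -2.4   7.5  -0.1] F [20.4  5.8 -3.9] M [ 0.99 -3.61 -0.06] p [0.6268 0.0369 0.1693]
opening: 0.0137
26.85 q [-0.025  0.21   1.464  0.003  1.455 -0.466] tau [ -4.  -60.8 -40.3  -3.    9.1  -0.1] F [25.9  8.6 -7.1] M [ 1.29 -4.39 -0.07] p [0.6267 0.0369 0.1693]
```

The bolt has moved 30 mm and is hard against its home stop. I'll release it, back off and check.

```bash
echo '[{"jaw": 0, "ty": 0.003}, {"jaw": 0.05, "ty": 0.001}, {"jaw": 0.05}, {"jaw": 0.05}, {"jaw": 0.05}, {"jaw": 0.05, "tz": -0.03}, {"jaw": 0.05, "tz": -0.05}, {"jaw": 0.05, "tz": -0.05}, {"jaw": 0.05, "ty": -0.05, "tz": -0.03}, {"jaw": 0.05, "ty": -0.05}, {"jaw": 0.05, "ty": -0.05}, {"jaw": 0.05, "ty": -0.05}, {"jaw": 0.05}, {"jaw": 0.05}, {"jaw": 0.05}, {"jaw": 0.05}]' | python3 inch.py
python3 - <<'E'
from h import *
from plant import robot, imaging, close_job, read_state
import cv2
for n in("side","top"):
    im=imaging.read_camera(n)["image"];a=C[n]["image"]
    for nm,(u,v,w,h) in (dict(thumb=(322,165,18,18),lid=(268,158,55,35),mug=(255,155,25,30),tom=(305,278,30,32),lem=(355,315,35,35),pedal=(258,220,36,22),garlic=(390,280,28,28)) if n=="side" else dict(thumb=(292,140,20,25),mug=(162,138,36,44),tom=(360,219,26,26),lem=(412,214,28,24),garlic=(402,165,22,24))).items():
        A=a[v:v+h,u:u+w].astype(np.float32).mean(2);Bm=im[v:v+h,u:u+w].astype(np.float32).mean(2)
        print(n,nm,"absdiff",abs(A-Bm).mean().round(1),"shift",np.round(cv2.phaseCorrelate(A,Bm)[0],2))
E
```

```text
t: 28.45
tool_pos: [0.4518, -0.045, 0.3234]
orientation: [-1.681, -2.653, 0.0]
force: [-0.9, -0.3, -0.0]
opening: 0.05
gripper_force: 0.0
side thumb absdiff 2.6 shift [-0.35  0.38]
side lid absdiff 1.8 shift [-0.05 -0.06]
side mug absdiff 1.1 shift [ 0.47 -0.02]
side tom absdiff 1.3 shift [-0.01 -0.03]
side lem absdiff 1.4 shift [-0.05  0.02]
side pedal absdiff 1.0 shift [-0.01  0.07]
side garlic absdiff 28.2 shift [-6.12  0.26]
top thumb absdiff 6.0 shift [0.25 0.59]
top mug absdiff 3.8 shift [0.03 0.51]
top tom absdiff 27.0 shift [0.47 1.71]
top lem absdiff 3.8 shift [-0.04  0.15]
top garlic absdiff 33.9 shift [ 0.63 -1.63]
```

```bash
python3 -c "
from plant import robot, imaging, close_job, read_state
print(close_job())"
```

```text
the job is handed in; nothing more can be done
None
```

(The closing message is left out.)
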